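# Hook the specimen tote out of the deep wire shelf onto its sprung stop

## Task

Take the pull hook by its orange handle, drop its claw over the front lip of the white tote deep in the wire shelf, and drag the tote forward until it has pushed the red sprung stop right in and you feel it go solid (a firm pull of about 12 N in all, held for half a second, but never more than 16 N on the tote). Move the tote with the hook only and keep its two jars standing in it; then unhook, leaving the tote bearing on the stop, and lay the hook back on its green mat, standing on its underside as you found it, without disturbing the bottle and the beaker.

Things in the scene. Friction and masses are not known exactly. Their poses are not given: they have to be found in the camera images.
- pull_hook: Pull hook, 200 g, standing on its underside on the mat. Orange handle 100 long (x) x 22 wide (y) x 42 high mm, to be gripped across its width from above; from it a flat steel shaft (12 wide, underside at z = 34) runs to +x to a steel claw plate pointing down (see claw). Origin: on the underside, below the handle's middle; x leads to the claw, z up.
- claw (a point): Point of the pull hook, at (137, 0, 0) mm in its frame: middle of the lower edge of the claw's pulling face, which looks back to the handle. The claw plate is 6 mm thick (x 137 to 143), 36 wide (y), and reaches down to z = 0, 34 mm below the shaft.
- tote: White open tote on the bench in the shelf, 150 deep (x) x 135 wide (y) x 60 high mm, walls and floor 5 mm. Origin: on its underside, middle of the front wall's outer face; x leads to its back, z up. The claw goes into the empty bay behind the front wall, x = 5 to 50 mm (then a 40 mm high divider; jars behind). 0.5 to 0.8 kg without jars; drags with about 3 to 7 N.
- shelf: Low wire shelf fixed on the bench, no floor of its own. Origin: on the bench, middle of its mouth; x leads inwards, z up. Side guides 30 mm high from x = -30 to 260 mm, inner faces at y = +-72.5 mm. Wire roof 142 to 150 mm above the bench, only from x = 50 to 260 mm, on four posts at y = +-85 mm.
- buffer: Sprung stop across the shelf's mouth; frame: that of the shelf. Its red pad (100 wide, z = 6 to 36 mm) meets the tote's front wall, gives 6 mm against a light spring (1.0 to 1.6 N), then is solid: set anew each time, unmeasured, with the tote's origin then at shelf x = 0 to 35 mm. Fully in = 4 N or more on it, on top of the drag. Let go there, the tote stays touching the pad.
- mat: Flat green rubber mat, 240 x 110 x 4 mm, fixed on the bench: the hook's place. Origin: middle of its underside; x along its length. Its top is 4 mm above the bench.
- jar_a: Jar with blue cap, 36 mm diameter, 55 mm high, standing loose in the tote's rear bay. Origin: middle of its base, z up.
- jar_b: Jar with green cap, 36 mm diameter, 55 mm high, standing loose in the tote's rear bay. Origin: middle of its base, z up.
- reagent: Amber bottle, 60 mm diameter, 130 mm high, standing on the bench beside the shelf; not to be disturbed. Origin: middle of its base.
- beaker: Glass beaker, 60 mm diameter, 70 mm high, standing on the bench beside the shelf; not to be disturbed. Origin: middle of its base.
- slide_tray: Grey divided slide tray, 160 x 100 x 25 mm, fixed on the bench, not part of the job. Origin: middle of its underside.
- lip (a point): Middle of the tote's front rim: top of the front wall, at (2.5, 0, 60) mm in the tote's frame. A blue lip 6 mm high stands out 9 mm to the front along it.
There are look-alikes about, which are no part of the job. What is shaped like the jar_b but yellow is not meant.

How it is judged:
By the outcome, as a careful person would: the job done as asked, in the order asked, and still so for the second after the job is handed in, with the robot touching nothing.
It also fails if it takes over 72 s, if anything falls off the work surface, if the arm or the gripper's body presses on something with over 40 N, if the wrist force passes 120 N, or if a joint passes its speed limit or range.

## Robot

A 6-joint arm with a two-finger parallel gripper is mounted at the origin on the work surface. World frame = base frame: x ahead of the robot, y to its left, z up, the work surface at z = 0. Lengths are in m, angles in rad, forces in N, time in s.
With the tool pointing down it reaches from about 0.35 to 0.775 m from the base axis. Payload 7.3 kg.
Tool frame: the origin (TCP) lies at the centre of the arm's flange, where the gripper is bolted on; the fingertips stand 178 mm ahead of it and the grasp point (between the pads) lies 159 mm ahead of it (tip_extent is the distance from the TCP to the fingertips, in m); z points along the fingers, y is the line along which they close (so a half turn about z gives the same grasp; the last joint's range is limited). The gripper opens to 92 mm and grips with 3 to 60 N. Pads are 19 mm wide; open, the fingers measure 130 mm over their backs; the gripper's body (75 mm by 190 mm) begins 47 mm behind the grasp point.
Start: joints at [1.123, 0.342, 1.524, -0, 1.275, -0.146], TCP at [0.156, 0.501, 0.405] pointing down, gripper open.
Joint ranges: [-2.53, 2.53], [-0.77, 2.02], [0.04, 2.7], [-1, 4.14], [0.28, 2.66], [-3.11, 3.11]. Speed limits (rad/s): [2.57, 2.57, 3.14, 3.14, 3.14, 3.14].

## Interface

Orientations are given as [roll, pitch, yaw] about the fixed x, y, z axes, in that order (R = Rz(yaw) Ry(pitch) Rx(roll)).
In Python, from cell import * gives the robot as it stands.
- The arm moves only by the tool arm_command, never from a script. Its arguments are lists of equal length, an entry for each row: "xyz": the shift along the world's x, y, z in mm, a list of three; "spin": the turn about the world's z in degrees. In form: {"xyz": [[tx, ty, tz], ...], "spin": [spin, ...]}. A call has 1 to 20 rows; each row shifts and turns the commanded pose from where the row before left it; what a row does not reach is not made up. A row lasts 1/10 s, in which the tool goes at most 50 mm and 8.59 degrees, less where a joint would pass 70% of its speed; a pose out of reach is approached as far as the arm can. A call with a gripper value outside its range is refused whole. "jaw" is the opening, from -1 (shut) to 1 (fully open), set as the call begins (left out, the last holds). The fingers move at their own pace and stop on an object; "squeeze" is the grip in N (left out, the last holds). Time passes only in rows, so rows that do not move let the fingers close. It gives the time, the measured TCP pose, the force, the opening and the grip force at its end, in the units of the state.
- observe(): the state, without advancing time (a new reading comes with each control period).
- read_camera(name): name is "scene" or "top"; returns a dict with "img" (420x560x3 uint8, red, green, blue), "depth" (420x560 float32, m along the optical axis (not along the pixel's ray), 0 where there is no reading), "fx", "fy", "cx", "cy" (pixels), "world_from_camera" (4x4, takes a point from camera to world coordinates). Camera axes: x right, y up, looking along -z (the intrinsics and any distortion apply to the point x, -y, -z); pixel columns grow to the right and rows downward; lengths in m; the calibration is good to about 2 mm. A picture is of the moment at which its call begins.
- hand_in(): hands the job in; it is judged then, once.
The state is a dict: "time": time; "qpos": joint angles; "qvel": joint speeds; "joint_efforts": joint torques, N m; "tool_pos": TCP position; "tool_rot": TCP orientation; "contact_force": force on the tool from outside, world axes, zero at the start; "torque": the same for the moment, N m; "opening": finger opening in m; "grip_force": force on a finger pad.
Only numpy, scipy, OpenCV 4.12 (cv2) and the standard library are available. Lean on these libraries where they do the work, as an engineer would, in place of code of your own. Each camera call takes 0.05 s, during which the arm holds its last target. There are 200 camera calls.

## Working session

There is one attempt and no reset: what is moved stays moved. The work goes in short steps, Python scripts to look and compute and a tool call to move; the robot and the scene stay as the last step left them, time stands still between calls to the robot, and variables do not carry over. Pictures are saved under pics/ and viewed, at most 10 in all, crops included, and the job is handed in when it is done.

Besides the shell and the picture viewer there is one more tool, called after "Request:" by a JSON object that holds its "name" and its "arguments". arm_command: Moves the arm, as the interface text tells. Its arguments: {"type":"object","properties":{"xyz":{"type":"array","items":{"type":"array","items":{"type":"number"}}},"spin":{"type":"array","items":{"type":"number"}},"jaw":{"type":"number"},"squeeze":{"type":"number"}},"required":["xyz","spin"]}

```bash
mkdir -p pics
cat > h.py <<'E'
from cell import *
import numpy as np, cv2
def cloud(c):
    d=c["depth"]; v,u=np.mgrid[:420,:560]
    P=np.stack([(u-c["cx"])/c["fx"]*d,-(v-c["cy"])/c["fy"]*d,-d],-1)
    T=np.array(c["world_from_camera"]); W=P@T[:3,:3].T+T[:3,3]; W[d==0]=np.nan
    return W
E
python3 - <<'E'
from h import *
for n in("top","scene"):
    c=read_camera(n); cv2.imwrite(f"pics/{n}0.png",c["img"][...,::-1]); np.savez(f"{n}0.npz",**c)
    print({k:v for k,v in c.items() if k not in("img","depth")})
print(observe())
E
```

```text
{'fx': 390.7319245468084, 'fy': 390.7319245468084, 'cx': 285.7770309324252, 'cy': 211.02393084885395, 'world_from_camera': array([[ 0.0151723 ,  0.99857736, -0.05111815,  0.53428884],
       [-0.99985128,  0.01473272, -0.00896515, -0.00727359],
       [-0.00819929,  0.05124657,  0.99865237,  1.11578536],
       [ 0.        ,  0.        ,  0.        ,  1.        ]])}
{'fx': 472.4217534035796, 'fy': 472.4217534035796, 'cx': 275.84134089976374, 'cy': 209.1755272912305, 'world_from_camera': array([[-0.1357089 , -0.79671238,  0.58892486,  1.26636646],
       [ 0.99074405, -0.10729856,  0.0831459 ,  0.09847303],
       [-0.00305258,  0.59475744,  0.80389942,  0.98613282],
       [ 0.        ,  0.        ,  0.        ,  1.        ]])}
{'time': 0.1, 'qpos': array([ 1.12303531e+00,  3.42649489e-01,  1.52488052e+00,  4.60987161e-05,
        1.27537210e+00, -1.46010166e-01]), 'qvel': array([ 0.00099628, -0.00036675, -0.00233973,  0.0003785 , -0.00031731,
       -0.00032381]), 'joint_efforts': array([ 2.65386749e-03, -4.31999409e+01, -2.44699985e+01,  7.20957876e-02,
        5.25317097e-02, -6.72427882e-05]), 'tool_pos': array([0.15595839, 0.50119139, 0.40413044]), 'tool_rot': array([-3.14030354e+00, -2.34130984e-04,  2.83982820e+00]), 'contact_force': array([-0.35617102, -0.62563888,  0.00966728]), 'torque': array([-0.02655059, -0.00284155,  0.05528464]), 'grip_force': 0.0, 'opening': 0.09155987190224933}
```

View pics/top0.png

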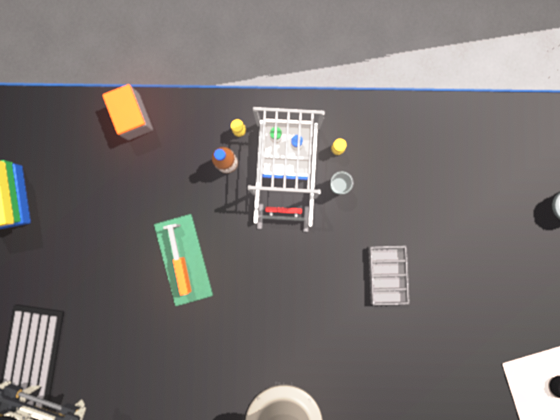

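View pics/scene0.png

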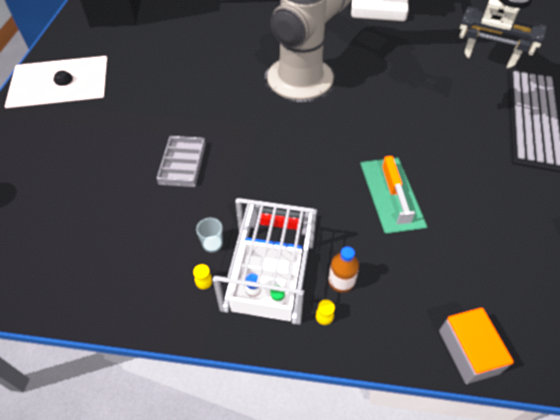

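The top view shows the hook on the green mat: orange handle at (181,277), claw at (171,227). The shelf has the tote's blue lip at (285,178), the red stop at (284,211), jars at (276,133) green and (297,141) blue, the bottle at (225,159) and the beaker at (341,183). The scene view agrees with this.

Look-alikes for the hook's handle: orange box (127,110) and slotted tray (35,350). The yellow jars at (238,128) and (339,147) could be taken for jar_b. I choose the orange handle with the shaft on the mat.

```bash
cat >> h.py <<'E'
def fit(W,m,name,zr=None,draw=None):
    P=W[m]; P=P[~np.isnan(P[:,0])]
    if zr: P=P[(P[:,2]>zr[0])&(P[:,2]<zr[1])]
    if len(P)<4: print(name,"few",len(P)); return None
    (cx,cy),(w,h),a=cv2.minAreaRect((P[:,:2]*1000).astype(np.float32))
    q=np.percentile(P[:,2]*1000,[5,50,95]).round(1)
    C=np.cov(P[:,:2].T); e,v=np.linalg.eigh(C); ax=v[:,1]
    print(name,len(P),"rect c",round(cx,1),round(cy,1),"size",round(w,1),round(h,1),"ang",round(a,1),"mean",(P.mean(0)*1000).round(1),"z",q,"PCAang",round(np.degrees(np.arctan2(ax[1],ax[0])),2))
    return P
def masks(img):
    H=cv2.cvtColor(img,cv2.COLOR_RGB2HSV); h,s,v=[H[...,i].astype(int) for i in range(3)]
    return dict(orange=(h>5)&(h<20)&(s>150)&(v>120),red=((h<4)|(h>175))&(s>150)&(v>90),green=(h>60)&(h<85)&(s>100)&(v>50),
      blue=(h>100)&(h<125)&(s>130)&(v>60),grey=(s<50)&(v>60),white=(s<40)&(v>170),yellow=(h>22)&(h<35)&(s>150)&(v>120))
def box(W,x0,x1,y0,y1,z0=-1,z1=1):
    return (W[...,0]>x0)&(W[...,0]<x1)&(W[...,1]>y0)&(W[...,1]<y1)&(W[...,2]>z0)&(W[...,2]<z1)
E
python3 - <<'E'
from h import *
for n in("top","scene"):
    c=dict(np.load(n+"0.npz")); W=cloud(c); M=masks(c["img"]); print(n)
    hb=box(W,.25,.56,.15,.42)
    fit(W,hb&M["orange"],"handle",(.036,.06))
    fit(W,hb&M["grey"],"steel",(.02,.06))
    fit(W,hb&M["green"],"mat",(-.005,.01))
    sb=box(W,.35,.85,-.12,.12)
    fit(W,sb&M["red"]&(W[...,1]<.1),"red",(.015,.05))
    fit(W,sb&M["blue"],"lip",(.045,.066))
    fit(W,sb&M["blue"],"hiblue",(.066,.1))
    fit(W,sb&M["green"],"jarb",(.04,.08))
    fit(W,sb&M["white"],"roof",(.12,.165))
    fit(W,sb&M["white"],"guides",(.02,.035))
    fit(W,sb&M["white"],"rim",(.05,.066))
    bb=box(W,.5,.75,.1,.22,.02,.2); fit(W,bb,"bottle")
    bb=box(W,.5,.66,-.2,-.09,.02,.1); fit(W,bb,"beaker")
    if n=="top":
        a=c["img"][95:310,140:360,::-1]; cv2.imwrite("pics/crop.png",cv2.resize(a,None,fx=2.7,fy=2.7,interpolation=cv2.INTER_CUBIC))
E
```

```text
top
handle 80 rect c 406.8 288.7 size 96.9 23.3 ang 12.6 mean [404.2 287.1  43.5] z [37.  44.2 48.4] PCAang -168.03
steel 206 rect c 499.0 310.2 size 94.5 35.7 ang 14.6 mean [504.6 311.8  44.6] z [38.3 45.4 48.7] PCAang -166.62
mat few 1
red 139 rect c 592.1 11.4 size 97.3 11.9 ang 87.5 mean [592.1  12.1  35.3] z [31.8 35.5 39. ] PCAang 87.45
lip 111 rect c 737.0 4.9 size 117.4 117.5 ang 87.7 mean [719.1  -3.2  59.7] z [56.1 59.7 63.7] PCAang 159.21
hiblue few 0
jarb 46 rect c 802.7 33.6 size 26.1 24.9 ang 2.1 mean [802.2  33.4  60.3] z [57.9 60.1 63.9] PCAang 88.21
roof 1163 rect c 737.8 3.7 size 178.3 208.5 ang 87.5 mean [735.8   3.9 147.9] z [144.6 147.9 151.3] PCAang 177.18
guides 796 rect c 696.1 5.3 size 162.9 288.1 ang 87.6 mean [715.6   5.7  29. ] z [22.9 29.5 33.3] PCAang 177.75
rim 246 rect c 757.4 5.0 size 125.6 159.1 ang 87.3 mean [769.4  10.7  58.5] z [51.3 59.1 62.8] PCAang 175.99
bottle 470 rect c 723.0 173.3 size 53.4 58.2 ang 0.8 mean [719.  167.8  90.7] z [ 34.3  91.  130.7] PCAang 118.07
beaker 58 rect c 649.0 -145.1 size 21.8 54.0 ang 0.1 mean [ 648.  -148.    59.
[... 582 characters left out ...]
Aang 154.71
hiblue few 0
jarb 103 rect c 813.2 35.1 size 28.4 19.5 ang 83.9 mean [813.5  35.6  58.9] z [55.1 59.1 61.5] PCAang 85.64
roof 1604 rect c 741.3 4.1 size 180.6 211.1 ang 87.7 mean [750.1   5.3 146.5] z [142.  147.1 150.2] PCAang 177.6
guides 1384 rect c 702.9 -14.7 size 211.0 291.1 ang 89.3 mean [741.9  -0.   28.1] z [21.2 28.7 33.6] PCAang -175.65
rim 835 rect c 742.1 -15.0 size 215.1 207.6 ang 87.3 mean [764.9   1.3  57.6] z [51.2 58.3 61.8] PCAang -174.73
bottle 536 rect c 728.8 174.2 size 42.2 59.9 ang 0.2 mean [737.8 171.5  97.1] z [ 40.2  97.1 130.3] PCAang 88.95
beaker 259 rect c 649.7 -145.9 size 19.4 51.3 ang 0.7 mean [ 649.2 -149.6   48.9] z [24.1 49.5 69.2] PCAang 97.99
```

View pics/crop.png

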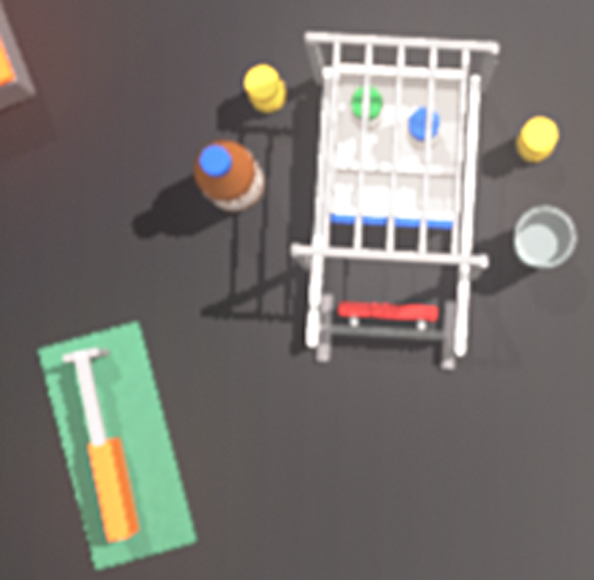

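The crop confirms the choice: the hook is on the mat with its claw to the upper left, and the tote is in the shelf with its blue lip behind the roof's front bar. Hook yaw is about 14°, handle middle about (408, 288) mm, top at z ≈ 45 (expected 46). The roof puts the shelf mouth at about (585, 10) mm, yaw about −2.4°.

Request:
{"name": "arm_command", "arguments": {"xyz": [[21,-17.7,-8],[21,-17.7,-8],[21,-17.7,-8],[21,-17.7,-8],[21,-17.7,-8],[21,-17.7,-8],[21,-17.7,-8],[21,-17.7,-8],[21,-17.7,-8],[21,-17.7,-8],[21,-17.7,-8],[21,-17.7,-8],[0,0,0],[0,0,0]], "spin": [2.6,2.6,2.6,2.6,2.6,2.6,2.6,2.6,2.6,2.6,2.6,2.6,0,0], "jaw": 1}}

```text
time: 1.5
tool_pos: [0.4081, 0.2886, 0.3083]
tool_rot: [3.142, -0.001, -2.901]
contact_force: [-0.2, 0.3, 0.4]
opening: 0.0919
grip_force: 0.0
```

Run:
```python
from h import *
s=observe(); print(s["tool_pos"],s["tool_rot"],s["contact_force"])
c=dict(np.load("top0.npz")); W=cloud(c); M=masks(c["img"])
c2=dict(np.load("scene0.npz")); W2=cloud(c2); M2=masks(c2["img"])
th=np.radians(-2.4); ex=np.array([np.cos(th),np.sin(th)]); ey=np.array([-ex[1],ex[0]]); O=np.array([.585,.0105])
for n,W,M in(("top",W,M),("scene",W2,M2)):
    L=np.stack([(W[...,:2]-O)@ex,(W[...,:2]-O)@ey,W[...,2]],-1)*1000
    b=M["blue"]&(L[...,0]>60)&(L[...,0]<125)&(abs(L[...,1])<75)&(L[...,2]<75)&(L[...,2]>40)
    P=L[b]; print(n,"lip x pct",np.percentile(P[:,0],[2,20,50,80,98]).round(1),"y",np.percentile(P[:,1],[1,99]).round(1),"z",np.percentile(P[:,2],[5,50,95]).round(1),np.polyfit(P[:,1],P[:,0],1).round(4),len(P))
    r=M["red"]&(abs(L[...,1])<80)&(L[...,0]>-60)&(L[...,0]<60); P=L[r]; print("red x",np.percentile(P[:,0],[2,50,98]).round(1),"y",np.percentile(P[:,1],[1,99]).round(1),"z",np.percentile(P[:,2],[2,98]).round(1))
    r=(abs(L[...,1])<60)&(L[...,0]>-60)&(L[...,0]<50)&(L[...,2]>8)&(L[...,2]<120); P=L[r]; print("near mouth: zmax",np.percentile(P[:,2],[50,90,99,100]).round(1),"x",np.percentile(P[:,0],[1,99]).round(1))
    r=M["white"]&(L[...,2]>130)&(L[...,2]<165)&(abs(L[...,1])<110); P=L[r]; print("roof x",np.percentile(P[:,0],[.5,99.5]).round(1),"y",np.percentile(P[:,1],[.5,99.5]).round(1))
    r=M["white"]&(L[...,2]>15)&(L[...,2]<40)&(abs(L[...,1])<110)&(L[...,0]<40); P=L[r]; print("guide x",np.percentile(P[:,0],[.5]).round(1),"y",np.percentile(P[:,1],[.5,99.5]).round(1))
```

```text
[0.40809282 0.28857581 0.30832238] [ 3.14154201e+00 -1.34282380e-03 -2.90095858e+00] [-0.23119407  0.34659052  0.38757529]
top lip x pct [93.5 94.6 96.2 98.2 99.2] y [-57.9  59.2] z [55.9 59.5 63.1] [-2.70000e-03  9.63035e+01] 69
red x [ 1.3  7.4 16.4] y [-50.8  48.4] z [-1.2 39.4]
near mouth: zmax [34.3 37.  39.4 40.2] x [-18.9  12.9]
roof x [ 49.1 256. ] y [-88.6  86.6]
guide x [-557.1] y [-108.9   80.5]
scene lip x pct [ 96.1  97.   98.1  99.9 102. ] y [-61.4  67.1] z [56.3 58.3 62.2] [1.90000e-03 9.83083e+01] 57
red x [-7.3 15.5 18.6] y [-45.4  46. ] z [-1.  37.7]
near mouth: zmax [29.4 35.3 37.9 39.1] x [-15.5  19.2]
roof x [ 51.5 260.7] y [-88.   89.2]
guide x [-996.2] y [-106.8  108.7]
```

Request:
{"name": "arm_command", "arguments": {"xyz": [[0,0,-20],[0,0,-20],[0,0,-20],[0,0,-20],[0,0,-20],[0,0,-10],[0,0,-10],[0,0,0],[0,0,0]], "spin": [0,0,0,0,0,0,0,0,0]}}

```text
time: 2.4
tool_pos: [0.4081, 0.2892, 0.1892]
tool_rot: [3.141, 0.001, -2.899]
contact_force: [0.8, -0.6, 0.6]
opening: 0.0916
grip_force: 0.0
```

Request:
{"name": "arm_command", "arguments": {"xyz": [[0,0,0],[0,0,0],[0,0,0],[0,0,0],[0,0,0],[0,0,0],[0,0,0],[0,0,0],[0,0,0],[0,0,0]], "spin": [0,0,0,0,0,0,0,0,0,0], "jaw": -1, "squeeze": 50}}

```text
time: 3.4
tool_pos: [0.408, 0.2889, 0.1887]
tool_rot: [3.142, -0.0, -2.899]
contact_force: [-0.6, -0.9, 1.0]
opening: 0.0217
grip_force: 50.0
```

Request:
{"name": "arm_command", "arguments": {"xyz": [[0,0,12],[0,0,20],[0,0,20],[0,0,19],[0,-20,0],[0,-27,0],[0,-27,0],[0,-27,0],[0,-27,0],[0,-27,0],[0,-27,0],[0,-27,0],[0,-27,0],[0,-20,0],[0,-15,0],[0,0,0],[0,0,0],[0,0,0]], "spin": [0,0,0,0,0,-2,-2,-2,-2,-2,-2,-2,-2,-0.3,0,0,0,0]}}

```text
time: 5.2
tool_pos: [0.4079, 0.0185, 0.26]
tool_rot: [3.141, 0.0, 3.1]
contact_force: [0.7, -0.6, -3.0]
opening: 0.0216
grip_force: 50.0
```

Run:
```python
from h import *
s=observe(); tp=s["tool_pos"]*1000; print(tp,s["tool_rot"],s["contact_force"])
for n in("top","scene"):
    c=read_camera(n); W=cloud(c); M=masks(c["img"]); cv2.imwrite(f"pics/{n}1.png",c["img"][...,::-1]); 
    b=box(W,.455,.60,-.05,.08,.06,.14)
    fit(W,b&M["grey"],n+" steel"); P=W[b&M["grey"]]*1000
    q=P[P[:,0]>tp[0]+125]; print(np.percentile(q,[2,50,98],axis=0).round(1))
    fit(W,box(W,.34,.5,-.05,.08,.06,.14)&M["orange"],n+" handle")
    if n=="scene": cv2.imwrite("pics/s1c.png",cv2.resize(c["img"][90:330,170:410,::-1],None,fx=2.4,fy=2.4))
```

```text
[407.94735325  18.47247186 259.97123264] [3.14135884e+00 1.26014062e-04 3.10039308e+00] [ 0.66640608 -0.6334287  -2.9569015 ]
top steel 198 rect c 501.2 11.3 size 91.6 33.3 ang 0.9 mean [506.7  14.1 116.9] z [113.7 117.  119.9] PCAang 176.15
[[534.1  -4.6 113.4]
 [544.2  10.8 116.9]
 [547.1  28.5 120. ]]
top handle 16 rect c 445.4 17.0 size 21.2 18.5 ang 87.6 mean [446.3  16.9 113.9] z [ 99.6 116.4 119.2] PCAang 88.72
scene steel 341 rect c 506.9 8.6 size 99.0 34.6 ang 5.5 mean [529.2  13.8 105.4] z [ 78.6 112.9 117.7] PCAang 177.5
[[536.6  -4.7  75. ]
 [551.2  12.8 102. ]
 [554.1  30.2 118.1]]
scene handle 135 rect c 417.8 19.0 size 21.7 86.9 ang 87.9 mean [422.4  21.  109.6] z [ 83.7 114.9 118. ] PCAang -173.28
```

View pics/s1c.png

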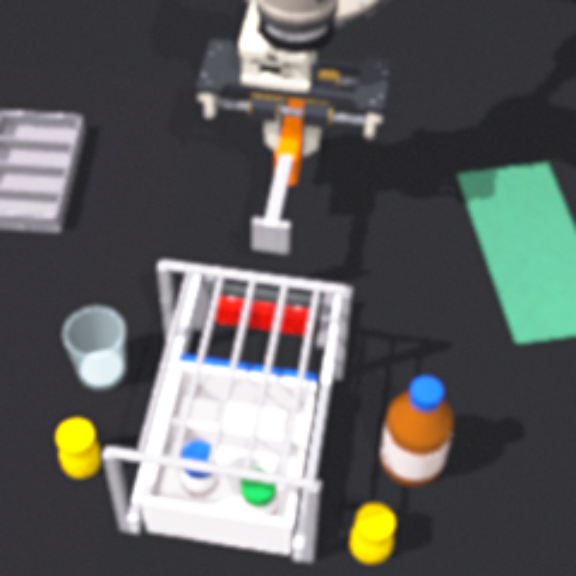

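The hook is held level in line with the shelf: claw at crop (271,236), handle at (290,135), tote lip at (250,368), both jars standing.

Request:
{"name": "arm_command", "arguments": {"xyz": [[12,-0.5,0],[20,-0.8,0],[20,-0.9,0],[20,-0.8,0],[20,-0.9,0],[20,-0.8,0],[20,-0.9,0],[18,-0.8,0],[10,-0.4,0],[0,0,0],[0,0,0]], "spin": [0,0,0,0,0,0,0,0,0,0,0]}}

```text
time: 6.4
tool_pos: [0.5674, 0.0115, 0.2594]
tool_rot: [3.141, -0.002, 3.1]
contact_force: [-0.3, -0.8, -0.6]
opening: 0.0215
grip_force: 50.0
```

Request:
{"name": "arm_command", "arguments": {"xyz": [[0,0,-8],[0,0,-8],[0,0,-8],[0,0,-7],[0,0,0],[0,0,0]], "spin": [0,0,0,0,0,0]}}

```text
time: 7.0
tool_pos: [0.568, 0.011, 0.2285]
tool_rot: [3.142, -0.001, 3.1]
contact_force: [-0.0, -1.1, -1.4]
opening: 0.0215
grip_force: 50.0
```

Run:
```python
from h import *
s=observe(); print(s["tool_pos"]*1000,s["tool_rot"],s["contact_force"])
c=read_camera("scene"); cv2.imwrite("pics/s2c.png",cv2.resize(c["img"][150:330,200:380,::-1],None,fx=3.2,fy=3.2,interpolation=cv2.INTER_CUBIC))
```

```text
[568.00511485  11.02703752 228.47595328] [ 3.14152222e+00 -5.24158418e-04  3.09981112e+00] [-0.03533066 -1.08205821 -1.35890582]
```

View pics/s2c.png

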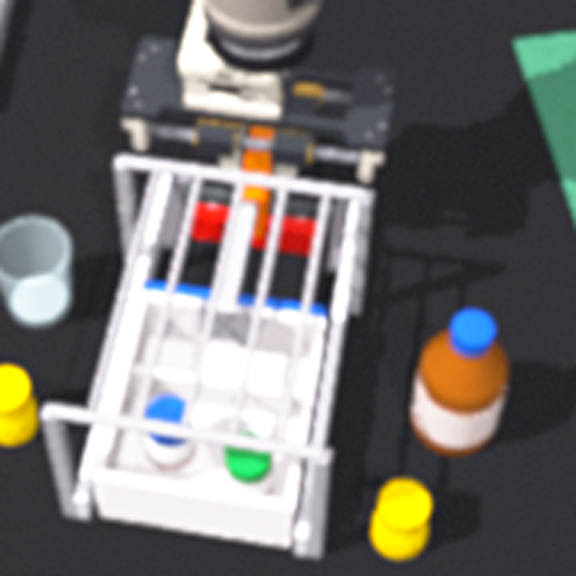

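The claw at (232,320) is inside the front bay behind the lip, and no contact is felt. Next, a slow pull.

Request:
{"name": "arm_command", "arguments": {"xyz": [[-2,0.1,0],[-3,0.1,0],[-3,0.1,0],[-3,0.1,0],[-2,0.1,0],[-2,0.1,0],[-2,0.1,0],[-2,0.1,0],[-2,0.1,0],[-2,0.1,0]], "spin": [0,0,0,0,0,0,0,0,0,0]}}

```text
time: 8.05
tool_pos: [0.5451, 0.012, 0.2289]
tool_rot: [3.142, 0.001, 3.1]
contact_force: [4.4, -0.5, -3.1]
opening: 0.0214
grip_force: 50.0
```

Request:
{"name": "arm_command", "arguments": {"xyz": [[-3,0.1,0],[-3,0.1,0],[-3,0.1,0],[-3,0.2,0],[-3,0.1,0],[-3,0.1,0]], "spin": [0,0,0,0,0,0]}}

```text
time: 8.65
tool_pos: [0.527, 0.0128, 0.2289]
tool_rot: [3.142, 0.001, 3.1]
contact_force: [4.5, 0.4, -3.2]
opening: 0.0216
grip_force: 50.0
```

Request:
{"name": "arm_command", "arguments": {"xyz": [[-3,0.1,0],[-3,0.1,0],[-3,0.1,0],[-3,0.2,0],[-3,0.1,0],[-3,0.1,0],[-3,0.1,0],[-3,0.2,0],[-3,0.1,0],[-3,0.1,0]], "spin": [0,0,0,0,0,0,0,0,0,0]}}

```text
time: 9.65
tool_pos: [0.497, 0.014, 0.2289]
tool_rot: [3.142, 0.001, 3.1]
contact_force: [5.8, 0.2, -4.0]
opening: 0.0216
grip_force: 50.0
```

```bash
cat > lip.py <<'E'
from h import *
def lip():
    s=observe(); print(s["time"],s["tool_pos"]*1000,s["tool_rot"],s["contact_force"].round(2))
    th=np.radians(-2.4); ex=np.array([np.cos(th),np.sin(th)]); ey=np.array([-ex[1],ex[0]]); O=np.array([.585,.0105])
    for n in("top","scene"):
        c=read_camera(n); W=cloud(c); M=masks(c["img"])
        L=np.stack([(W[...,:2]-O)@ex,(W[...,:2]-O)@ey,W[...,2]],-1)*1000
        b=M["blue"]&(L[...,0]>-20)&(L[...,0]<125)&(abs(L[...,1])<75)&(L[...,2]<70)&(L[...,2]>48)
        for k,b2 in(("blue",b&(L[...,0]<np.nanpercentile(L[...,0][b],20)+14)),("red",M["red"]&(L[...,0]>-60)&(L[...,0]<60)&(abs(L[...,1])<70)&(L[...,2]>32))):
            P=L[b2]; print(n,k,len(P),"x",np.percentile(P[:,0],[5,50,95]).round(1),"y",np.percentile(P[:,1],[2,98]).round(1),"z",np.percentile(P[:,2],[50]).round(1)) if len(P)>3 else print(n,k,"few")
        g=M["green"]&(abs(L[...,1])<70)&(L[...,0]>60); P=L[g]; print(n,"jarb",np.nanmedian(P,0).round(1))
    return c
E
python3 -c "from lip import *; lip()"
```

```text
9.65 [496.97312295  13.96403324 228.93556076] [3.14156747e+00 7.96641595e-04 3.09981327e+00] [ 5.77  0.25 -3.96]
top blue 65 x [33.5 36.3 38.1] y [-60.3  63.8] z [59.5]
top red 97 x [ 2.6  7.3 12.1] y [-47.  47.] z [35.9]
top jarb [157.   26.7  60.1]
scene blue 30 x [35.  37.7 40.6] y [-61.4  66.8] z [58.5]
scene red 50 x [ 4.1  9.1 12.4] y [-42.6  46.2] z [34.4]
scene jarb [162.3  36.   58.7]
```

Request:
{"name": "arm_command", "arguments": {"xyz": [[-2.5,0.1,0],[-2.5,0.1,0],[-2.5,0.1,0],[-2.5,0.1,0],[-2.5,0.1,0],[-2,0.1,0],[-1.5,0.1,0],[-1,0,0],[-1,0,0],[-1,0,0]], "spin": [0,0,0,0,0,0,0,0,0,0]}}

```text
time: 10.75
tool_pos: [0.4782, 0.0147, 0.2289]
tool_rot: [3.142, 0.001, 3.1]
contact_force: [5.6, 0.2, -2.0]
opening: 0.0215
grip_force: 50.0
```

Request:
{"name": "arm_command", "arguments": {"xyz": [[-1,0,0],[-1,0.1,0],[-1,0,0]], "spin": [0,0,0]}}

```text
time: 11.05
tool_pos: [0.4752, 0.0148, 0.2289]
tool_rot: [3.142, 0.001, 3.1]
contact_force: [4.5, -0.0, -2.9]
opening: 0.0215
grip_force: 50.0
```

```bash
python3 -c "from lip import *; lip()"
```

```text
11.05 [475.16237234  14.75981756 228.85054292] [3.14152864e+00 7.74523674e-04 3.09979191e+00] [ 4.52 -0.04 -2.87]
top blue 51 x [12.8 15.3 16.8] y [-62.3  60.1] z [59.4]
top red 41 x [4.9 6.5 8.4] y [-45.1  44.9] z [35.6]
top jarb [134.4  26.5  58.8]
scene blue 40 x [12.5 16.5 18.8] y [-61.2  66.8] z [58.5]
scene red few
scene jarb [141.   35.6  58.3]
```

Request:
{"name": "arm_command", "arguments": {"xyz": [[-0.6,0,0],[-0.6,0.1,0],[-0.6,0,0],[-0.6,0,0],[-0.6,0,0]], "spin": [0,0,0,0,0]}}

```text
time: 11.65
tool_pos: [0.4722, 0.0149, 0.2289]
tool_rot: [3.142, 0.001, 3.1]
contact_force: [6.8, 0.4, -2.9]
opening: 0.022
grip_force: 50.0
```

Request:
{"name": "arm_command", "arguments": {"xyz": [[-0.5,0,0],[-0.5,0,0],[-0.5,0,0],[-0.5,0.1,0]], "spin": [0,0,0,0]}}

```text
time: 12.05
tool_pos: [0.4702, 0.0149, 0.2289]
tool_rot: [3.142, 0.001, 3.1]
contact_force: [4.4, 0.7, -2.5]
opening: 0.0214
grip_force: 50.0
```

Request:
{"name": "arm_command", "arguments": {"xyz": [[-0.5,0,0],[-0.5,0,0],[-0.5,0,0]], "spin": [0,0,0]}}

```text
time: 12.35
tool_pos: [0.4688, 0.015, 0.2289]
tool_rot: [3.142, 0.001, 3.1]
contact_force: [5.9, 0.1, -2.1]
opening: 0.0216
grip_force: 50.0
```

Request:
{"name": "arm_command", "arguments": {"xyz": [[-0.5,0,0],[-0.5,0.1,0],[-0.5,0,0]], "spin": [0,0,0]}}

```text
time: 12.65
tool_pos: [0.4674, 0.015, 0.2289]
tool_rot: [-3.142, 0.001, 3.1]
contact_force: [5.9, -0.8, -3.0]
opening: 0.0218
grip_force: 50.0
```

Request:
{"name": "arm_command", "arguments": {"xyz": [[-0.5,0,0],[-0.5,0,0]], "spin": [0,0]}}

```text
time: 12.85
tool_pos: [0.4664, 0.015, 0.2289]
tool_rot: [-3.142, 0.001, 3.1]
contact_force: [6.3, 0.7, -3.6]
opening: 0.0217
grip_force: 50.0
```

Request:
{"name": "arm_command", "arguments": {"xyz": [[-0.5,0,0],[-0.5,0,0]], "spin": [0,0]}}

```text
time: 13.05
tool_pos: [0.4654, 0.015, 0.2289]
tool_rot: [-3.142, 0.001, 3.1]
contact_force: [5.6, -0.8, -3.0]
opening: 0.0219
grip_force: 50.0
```

```bash
python3 -c "from lip import *; lip()"
```

```text
13.05 [465.37969983  15.02601036 228.88757254] [-3.14158491e+00  1.28979008e-03  3.09988507e+00] [ 5.61 -0.84 -2.97]
top blue 41 x [3.5 5.8 7.1] y [-62.8  62.5] z [59.6]
top red few
top jarb [124.1  27.2  60.1]
scene blue 28 x [3.1 5.6 8.1] y [-60.6  65.8] z [59.1]
scene red few
scene jarb [130.7  36.1  58.5]
```

Request:
{"name": "arm_command", "arguments": {"xyz": [[-0.4,0,0],[-0.4,0,0],[-0.4,0.1,0]], "spin": [0,0,0]}}

```text
time: 13.45
tool_pos: [0.4642, 0.0151, 0.2289]
tool_rot: [-3.142, 0.001, 3.1]
contact_force: [5.7, -1.0, -3.9]
opening: 0.0218
grip_force: 50.0
```

Request:
{"name": "arm_command", "arguments": {"xyz": [[-0.4,0,0],[-0.4,0,0]], "spin": [0,0]}}

```text
time: 13.65
tool_pos: [0.4634, 0.0151, 0.2289]
tool_rot: [-3.142, 0.001, 3.1]
contact_force: [6.8, -1.1, -3.8]
opening: 0.0216
grip_force: 50.0
```

Request:
{"name": "arm_command", "arguments": {"xyz": [[-0.4,0,0],[-0.4,0,0]], "spin": [0,0]}}

```text
time: 13.85
tool_pos: [0.4626, 0.0151, 0.2289]
tool_rot: [-3.142, 0.001, 3.1]
contact_force: [7.0, -0.7, -3.2]
opening: 0.0221
grip_force: 50.0
```

Request:
{"name": "arm_command", "arguments": {"xyz": [[-0.4,0,0],[-0.4,0,0]], "spin": [0,0]}}

```text
time: 14.05
tool_pos: [0.4623, 0.0151, 0.229]
tool_rot: [-3.141, 0.003, 3.1]
contact_force: [10.8, 0.1, -6.6]
opening: 0.0216
grip_force: 50.0
```

Request:
{"name": "arm_command", "arguments": {"xyz": [[-0.1,0,0]], "spin": [0]}}

```text
time: 14.15
tool_pos: [0.4623, 0.0151, 0.2289]
tool_rot: [-3.141, 0.003, 3.1]
contact_force: [9.9, 0.2, -6.1]
opening: 0.0215
grip_force: 50.0
```

Request:
{"name": "arm_command", "arguments": {"xyz": [[0,0,0]], "spin": [0]}}

```text
time: 14.25
tool_pos: [0.4623, 0.0151, 0.2289]
tool_rot: [-3.142, 0.003, 3.1]
contact_force: [9.1, 0.5, -5.2]
opening: 0.0218
grip_force: 50.0
```

Request:
{"name": "arm_command", "arguments": {"xyz": [[-0.2,0,0]], "spin": [0]}}

```text
time: 14.35
tool_pos: [0.4622, 0.0151, 0.2289]
tool_rot: [-3.141, 0.003, 3.1]
contact_force: [10.8, 0.9, -6.2]
opening: 0.0218
grip_force: 50.0
```

Request:
{"name": "arm_command", "arguments": {"xyz": [[0,0,0]], "spin": [0]}}

```text
time: 14.45
tool_pos: [0.4622, 0.0151, 0.2289]
tool_rot: [-3.141, 0.003, 3.1]
contact_force: [9.3, -0.1, -5.6]
opening: 0.0214
grip_force: 50.0
```

Request:
{"name": "arm_command", "arguments": {"xyz": [[0,0,0]], "spin": [0]}}

```text
time: 14.55
tool_pos: [0.4622, 0.0151, 0.2289]
tool_rot: [-3.141, 0.003, 3.1]
contact_force: [9.9, -0.7, -5.9]
opening: 0.0217
grip_force: 50.0
```

Request:
{"name": "arm_command", "arguments": {"xyz": [[-0.3,0,0],[0,0,0]], "spin": [0,0]}}

```text
time: 14.75
tool_pos: [0.4621, 0.0151, 0.2289]
tool_rot: [-3.141, 0.004, 3.1]
contact_force: [11.7, -0.2, -7.5]
opening: 0.0217
grip_force: 50.0
```

Request:
{"name": "arm_command", "arguments": {"xyz": [[0,0,0]], "spin": [0]}}

```text
time: 14.85
tool_pos: [0.4621, 0.0151, 0.2289]
tool_rot: [-3.141, 0.004, 3.1]
contact_force: [11.0, -0.4, -7.7]
opening: 0.022
grip_force: 50.0
```

Request:
{"name": "arm_command", "arguments": {"xyz": [[0,0,0]], "spin": [0]}}

```text
time: 14.95
tool_pos: [0.4621, 0.015, 0.2289]
tool_rot: [-3.141, 0.004, 3.1]
contact_force: [10.8, -0.0, -7.9]
opening: 0.0216
grip_force: 50.0
```

Request:
{"name": "arm_command", "arguments": {"xyz": [[-0.2,0,0],[0,0,0],[0,0,0]], "spin": [0,0,0]}}

```text
time: 15.25
tool_pos: [0.462, 0.0151, 0.2289]
tool_rot: [-3.141, 0.004, 3.1]
contact_force: [11.2, -0.4, -7.5]
opening: 0.0217
grip_force: 50.0
```

Request:
{"name": "arm_command", "arguments": {"xyz": [[0,0,0],[0,0,0],[0,0,0]], "spin": [0,0,0]}}

```text
time: 15.55
tool_pos: [0.462, 0.015, 0.2289]
tool_rot: [-3.141, 0.004, 3.1]
contact_force: [12.1, -0.4, -8.3]
opening: 0.0219
grip_force: 50.0
```

Request:
{"name": "arm_command", "arguments": {"xyz": [[0,0,0],[0,0,0],[0,0,0]], "spin": [0,0,0]}}

```text
time: 15.85
tool_pos: [0.462, 0.0151, 0.2289]
tool_rot: [-3.141, 0.004, 3.1]
contact_force: [11.7, 0.5, -7.4]
opening: 0.022
grip_force: 50.0
```

Run:
```python
from lip import *
c=lip(); cv2.imwrite("pics/s3c.png",cv2.resize(c["img"][120:320,200:400,::-1],None,fx=2.9,fy=2.9,interpolation=cv2.INTER_CUBIC))
```

```text
15.85 [462.00394198  15.05644182 228.9335999 ] [-3.14143822  0.00423684  3.10004083] [11.72  0.47 -7.39]
top blue 42 x [0.4 2.9 4.2] y [-60.7  62.1] z [60.3]
top red few
top jarb [121.   27.2  60.2]
scene blue 30 x [1.3 3.3 5.1] y [-61.2  65.3] z [58.8]
scene red few
scene jarb [128.6  35.9  58.5]
```

View pics/s3c.png

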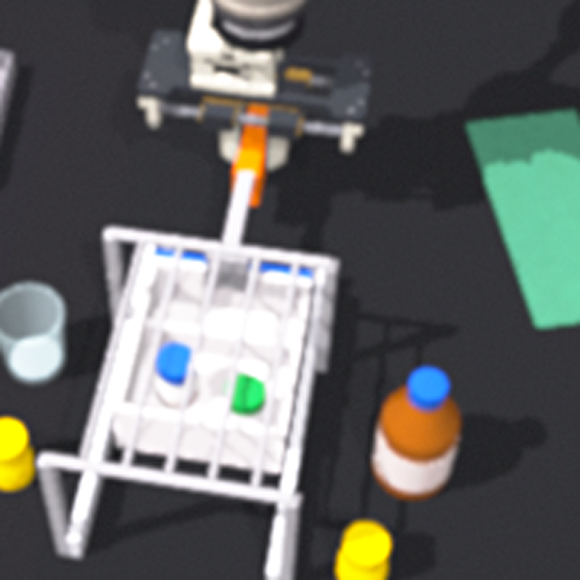

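Tote hard on the stop (its front wall hides the pad), jars standing at (173,375) and (245,392), and about 11.6 N held for over 0.5 s with no further travel. Now unhook.

Request:
{"name": "arm_command", "arguments": {"xyz": [[0.8,0,0],[1,0,0],[2,-0.1,0],[3,-0.1,0],[3,-0.1,0],[3,-0.1,0],[0,0,0],[0,0,0]], "spin": [0,0,0,0,0,0,0,0]}}

```text
time: 16.75
tool_pos: [0.4733, 0.0148, 0.2286]
tool_rot: [3.141, -0.001, 3.1]
contact_force: [0.0, 0.4, -2.2]
opening: 0.0218
grip_force: 50.0
```

```bash
python3 -c "from lip import *; lip()"
```

```text
16.75 [473.32976626  14.81801504 228.62918055] [ 3.14146583e+00 -5.46535415e-04  3.09992426e+00] [ 0.    0.37 -2.21]
top blue 37 x [0.7 2.8 4. ] y [-61.1  62.4] z [59.8]
top red few
top jarb [121.3  27.3  60. ]
scene blue 36 x [1.3 3.6 6.1] y [-60.3  65. ] z [59.1]
scene red few
scene jarb [128.7  35.8  58.5]
```

Request:
{"name": "arm_command", "arguments": {"xyz": [[0,0,5],[0,0,10],[0,0,15],[0,0,15],[-15,1,0],[-25,2,0],[-25.3,7,0],[0,22,0],[0,27,0],[0,27,0],[0,27,0],[0,27,0],[0,27,0],[0,27,0],[0,27,0],[0,27,0],[0,26,0],[0,0,0],[0,0,0]], "spin": [0,0,0,0,0,0,0,0,2,2,2,2,2,2,2,2,0.3,0,0]}}

```text
time: 18.75
tool_pos: [0.4079, 0.289, 0.2742]
tool_rot: [-3.142, 0.0, -2.898]
contact_force: [0.1, 0.2, -2.6]
opening: 0.0218
grip_force: 50.0
```

Run:
```python
from h import *
s=observe(); tp=s["tool_pos"]*1000; print(tp,s["tool_rot"],s["contact_force"])
yaw=s["tool_rot"][2]+np.pi; ex=np.array([np.cos(yaw),np.sin(yaw)])
for n in("top","scene"):
    c=read_camera(n); W=cloud(c)*1000; M=masks(c["img"])
    l=(W[...,:2]-tp[:2])@ex; m=(W[...,:2]-tp[:2])@np.array([-ex[1],ex[0]])
    for k,q in(("grey",(l>55)&(l<130)&(abs(m)<6)),("grey",(l>130)&(l<150)&(abs(m)<20))):
        b=M[k]&q&(W[...,2]>60)&(W[...,2]<160); P=np.stack([l[b],m[b],W[b][:,2]],-1)
        print(n,len(P),np.percentile(P,[5,50,95],axis=0).round(1).tolist(),"slope z/l",np.polyfit(P[:,0],P[:,2],1).round(3) if len(P)>5 else "")
    if n=="scene": cv2.imwrite("pics/s4c.png",cv2.resize(c["img"][100:260,320:480,::-1],None,fx=3.5,fy=3.5,interpolation=cv2.INTER_CUBIC))
```

```text
[407.86915969 288.97313787 274.22264601] [-3.14152846e+00  2.58655515e-04 -2.89753292e+00] [ 0.10246797  0.16692801 -2.5983257 ]
top 154 [[58.8, -5.5, 124.6], [92.8, -0.9, 131.3], [126.5, 5.5, 134.0]] slope z/l [-8.00000e-03  1.31448e+02]
top 63 [[131.7, -18.0, 102.0], [137.0, -3.9, 129.9], [140.3, 14.3, 133.1]] slope z/l [ -0.337 171.458]
scene 112 [[58.6, -5.7, 127.7], [91.0, -0.9, 130.1], [125.3, 4.2, 133.1]] slope z/l [2.00000e-03 1.29877e+02]
scene 210 [[135.1, -19.1, 94.0], [143.2, -2.0, 117.3], [145.5, 14.4, 132.2]] slope z/l [ -1.874 382.124]
```

View pics/s4c.png

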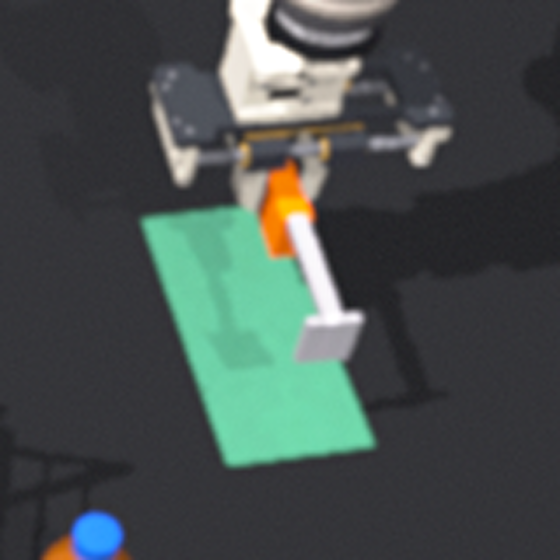

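The hook is level in the grip above the mat, claw at (330,337). Lower to just above the mat.

Request:
{"name": "arm_command", "arguments": {"xyz": [[0,0,-15],[0,0,-20],[0,0,-20],[0,0,-15],[0,0,-8],[0,0,-4],[0,0,-2],[0,0,-0.7],[0,0,0],[0,0,0]], "spin": [0,0,0,0,0,0,0,0,0,0]}}

```text
time: 19.85
tool_pos: [0.4082, 0.2889, 0.1895]
tool_rot: [3.141, 0.001, -2.899]
contact_force: [0.3, -0.0, -2.0]
opening: 0.0217
grip_force: 50.0
```

Request:
{"name": "arm_command", "arguments": {"xyz": [[0,0,-0.4],[0,0,0],[0,0,0]], "spin": [0,0,0]}}

```text
time: 20.15
tool_pos: [0.4081, 0.2888, 0.1887]
tool_rot: [3.141, 0.0, -2.899]
contact_force: [0.0, -0.5, -1.8]
opening: 0.0219
grip_force: 50.0
```

Request:
{"name": "arm_command", "arguments": {"xyz": [[0,0,-0.4],[0,0,0],[0,0,0]], "spin": [0,0,0]}}

```text
time: 20.45
tool_pos: [0.4081, 0.2888, 0.1887]
tool_rot: [3.141, 0.0, -2.899]
contact_force: [-2.6, -0.3, 6.2]
opening: 0.0219
grip_force: 50.0
```

Request:
{"name": "arm_command", "arguments": {"xyz": [[0,0,-0.3],[0,0,0],[0,0,0]], "spin": [0,0,0]}}

```text
time: 20.75
tool_pos: [0.4081, 0.2888, 0.1887]
tool_rot: [3.141, 0.0, -2.899]
contact_force: [-2.3, -0.8, 9.7]
opening: 0.0219
grip_force: 50.0
```

On the mat. Open slowly (part way first), then rise.

Request:
{"name": "arm_command", "arguments": {"xyz": [[0,0,0.5],[0,0,0],[0,0,0]], "spin": [0,0,0], "squeeze": 5}}

```text
time: 21.05
tool_pos: [0.4082, 0.2888, 0.1887]
tool_rot: [3.141, 0.0, -2.899]
contact_force: [-2.1, -0.8, 4.7]
opening: 0.022
grip_force: 5.0
```

Request:
{"name": "arm_command", "arguments": {"xyz": [[0,0,0],[0,0,0],[0,0,0],[0,0,0],[0,0,0],[0,0,0],[0,0,0],[0,0,0]], "spin": [0,0,0,0,0,0,0,0], "jaw": 0.6}}

```text
time: 21.85
tool_pos: [0.4081, 0.2888, 0.1884]
tool_rot: [3.142, -0.0, -2.899]
contact_force: [-0.8, -0.3, -0.1]
opening: 0.0732
grip_force: 0.0
```

Request:
{"name": "arm_command", "arguments": {"xyz": [[0,0,5],[0,0,15],[0,0,20],[0,0,30],[0,0,30],[0,0,30],[-10,20,30],[-20,30,10],[-20,30,0],[-20,30,0],[-20,30,0],[0,0,0],[0,0,0],[0,0,0]], "spin": [0,0,0,0,0,0,0,0,0,0,0,0,0,0]}}

```text
time: 23.25
tool_pos: [0.3185, 0.4282, 0.3585]
tool_rot: [-3.141, 0.0, -2.899]
contact_force: [-0.1, -0.1, -0.5]
opening: 0.0737
grip_force: 0.0
```

Run:
```python
from lip import *
c=lip(); W=cloud(c); M=masks(c["img"])
hb=box(W,.25,.6,.15,.42); fit(W,hb&M["orange"],"handle",(.036,.06)); fit(W,hb&M["grey"],"steel",(.02,.06))
fit(W,box(W,.5,.75,.1,.22,.02,.2),"bottle"); fit(W,box(W,.5,.66,-.2,-.09,.02,.1),"beaker")
cv2.imwrite("pics/s5.png",c["img"][...,::-1])
```

```text
23.25 [318.52153978 428.16495343 358.50148075] [-3.14120833e+00  1.42854368e-05 -2.89929228e+00] [-0.09 -0.08 -0.48]
top blue 50 x [1.  2.8 4. ] y [-60.4  61.4] z [59.8]
top red few
top jarb [122.2  25.7  59.9]
scene blue 43 x [1.2 3.5 5.8] y [-59.9  64.6] z [58.8]
scene red few
scene jarb [128.6  35.9  58.6]
handle 64 rect c 410.3 287.4 size 102.0 23.9 ang 13.6 mean [413.7 281.3  41.5] z [36.5 42.2 45.4] PCAang -165.68
steel 274 rect c 502.8 311.0 size 98.4 37.5 ang 14.5 mean [520.5 315.1  40.6] z [23.6 43.7 47.5] PCAang -166.79
bottle 543 rect c 727.7 174.4 size 44.6 60.3 ang 0.0 mean [737.9 171.9  96.6] z [ 40.9  96.7 130.6] PCAang 87.72
beaker 258 rect c 649.2 -145.7 size 20.8 50.8 ang 0.9 mean [ 649.  -149.5   48.2] z [23.3 49.  69.1] PCAang 96.69
```

View pics/s5.png

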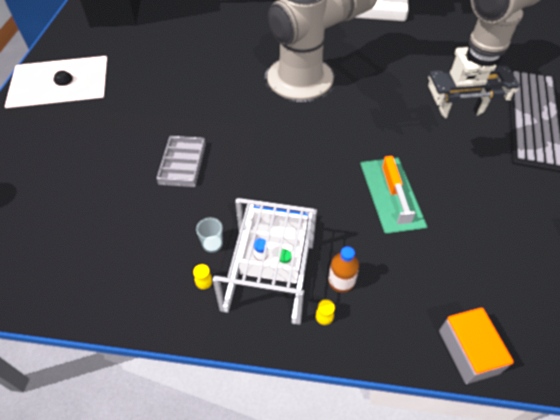

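The hook stands on the mat at (397,190), the tote is at the stop (lip at (282,209)), both jars are upright, and the bottle and beaker have not moved.

```bash
python3 -c "from cell import *; print(hand_in())"
```

```text
the job is handed in; nothing more can be done
None
```

The job is done and handed in at about 23 s: I pulled the tote solid onto the stop (about 12 N for over half a second) and left it there with both jars standing, and the hook is back on its mat with the bottle and beaker unmoved.

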